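# Open the press-and-turn reagent bottle

## Robot

A 6-joint arm with a two-finger parallel gripper is mounted at the origin on a cart in front of the work surface, level with it; the furniture and walls round the work are solid. World frame = base frame: x ahead of the robot, y to its left, z up, the work surface at z = 0. Lengths are in m, angles in rad, forces in N, time in s.
With the tool pointing down it reaches from about 0.275 to 0.725 m from the base axis. Payload 5.6 kg.
Tool frame: the origin (TCP) lies midway between the tips of the shut fingers; the grasp point (between the pads) lies 19 mm behind it (grip_depth is the z of the grasp point in the tool frame, in m); z points along the fingers, y is the line along which they close (so a half turn about z gives the same grasp; the last joint's range is limited). The gripper opens to 85 mm and grips with 20 to 120 N. Pads are 22 mm wide; open, the fingers measure 114 mm over their backs; the gripper's body (76 mm by 85 mm) begins 54 mm behind the grasp point. The pads swing forward as they close: fully open they stand 13 mm farther back than shut.
Start: joints at [1.476, 0.255, 0.108, 0, -1.424, -0.285], TCP at [0.204, 0.511, 0.231] pointing down, gripper open.
Joint ranges: [-2.95, 2.95], [-1.21, 1.97], [-1.09, 1.5], [-2.87, 1.71], [-2.94, -0.07], [-3.05, 3.05]. Speed limits (rad/s): [2.57, 2.57, 3.14, 3.14, 3.14, 3.14].

## Interface

Orientations are given as [roll, pitch, yaw] about the fixed x, y, z axes, in that order (R = Rz(yaw) Ry(pitch) Rx(roll)).
In Python, from cell import * gives the robot as it stands.
- The arm moves only by the shell command python3 -m pendant 'ROWS' [FORCE]. ROWS is JSON, a list of rows, each an object of numbers: "x", "y", "z": the shift along the tool's x, y, z in cm; "rx", "ry", "rz": the turn, a rotation vector about the tool's x, y, z in rad; "claw": the closure, from 0 (fully open) to 1 (shut). In form: [{"x": .., "y": .., "z": .., "rx": .., "ry": .., "rz": .., "claw": ..}, ...]. A call has 1 to 10 rows; each row is the pose to reach, as a shift and turn from the pose commanded when the call began, along the tool's axes at that moment; what a row does not reach only later rows make up. A row lasts 1/8 s, in which the tool goes at most 62.5 mm and 10.7 degrees, less where a joint would pass 70% of its speed; a pose out of reach is approached as far as the arm can. A call with a gripper value outside its range is refused whole. The fingers move at their own pace and stop on an object; FORCE is the grip in N (left out, the last holds). Time passes only in rows, so rows that repeat a pose let the fingers close. It gives the time, the measured TCP pose, the force, the opening and the grip force at its end, in the units of the state.
- read_state(): the state, without advancing time (a new reading comes with each control period).
- read_camera(name): name is "scene" or "top"; returns a dict with "pixels" (400x640x3 uint8, blue, green, red), "mtx" (3x3 intrinsics, pixels), "k1" (the pictures are not rectified: a ray, as slopes to the right and down, at radius r is drawn at 1 + k1 r^2 times it, then the intrinsics apply), "rvec" (rotation vector, rad) and "tvec" (3), from world to camera coordinates, as OpenCV has them. Camera axes: x right, y down, z forward; pixel columns grow to the right and rows downward; lengths in m; the calibration is good to about 2 mm. A picture is of the moment at which its call begins. There is no depth.
- hand_in(): hands the job in; it is judged then, once.
The state is a dict: "time": time; "joint_pos": joint angles; "dq": joint speeds; "joint_torque": joint torques, N m; "tcp_pos": TCP position; "eef_rot": TCP orientation; "wrist_force": force on the tool from outside, world axes, zero at the start; "torque": the same for the moment, N m; "finger_gap": finger opening in m; "finger_force": force on a finger pad.
Only numpy, scipy, OpenCV 4.12 (cv2) and the standard library are available. Lean on these libraries where they do the work, as an engineer would, in place of code of your own. Each camera call takes 0.05 s, during which the arm holds its last target. There are 200 camera calls.

## Task

Open the amber reagent bottle in its holder: its white safety cap only clicks round unless it is pushed down while it is turned anticlockwise. Push firmly but without forcing it (never above about 30 N), lift the cap off once it is free, and set it down gently, right side up, flat on the floor of the small red tray. Leave the forceps, pen and tissue booklet where they lie.

Things in the scene. Friction and masses are not known exactly. Their poses are not given: they have to be found in the camera images.
- holder: Aluminium holder bolted to the bench (plate 110 x 110 x 8 mm, corner angles to 53 mm height) with the square amber bottle, 68 mm wide. Origin: centre of the plate's underside, on the common axis of bottle and cap; z up. The bottle rides upright on a soft sprung foot: pushed with 3 to 5 N it sinks by 3 to 18 mm, differing each time, and then stands firm.
- bottle: The amber bottle. Origin on its axis, level with the bench when unloaded (it sinks by the give of the foot). Shoulder narrows from 64 mm diameter at height 110 mm to 41 mm at 121 mm above the origin. It can only sink and rise in its holder; it cannot turn or be lifted out.
- mouth (a point): Centre of the bottle's mouth, 146 mm above the bottle's origin, hidden in the cap at first. Neck 28 mm in diameter, with three lugs that hold the cap. The closed cap has about 1.5 mm of side play and 1 mm of lift; once its lugs are clear it comes straight up, free after 18 mm.
- cap: White ribbed two-part safety cap, 50 mm diameter, 42 mm high, 80 g. Origin: centre of its lower rim, z up (on the bottle, 128 mm above the bench). The pose is that of the orange inner cap, whose lid (geom cap_c0) rests on the mouth; the white shell slides and spins on it. To open, the inner cap turns about 0.62 rad anticlockwise seen from above, against 0.3 N m of drag plus rubbing.
- cap_top (a point): Centre of the white shell's top with the red arrows (170 mm above the bench at first). Grip the shell's top 20 mm. Inside, a spring holds it up: it sinks from 8 N and is 3 mm down on the inner cap at 14 N. Only well pressed do its sloped inner teeth (every 45 degrees, up to 20 degrees of play) carry the inner cap; pressed less it clicks round. Push with 15 to 22 N while turning.
- collar (a joint): Turn of the inner cap on the neck, rad: 0 = closed (as at the start), grows anticlockwise seen from above; above 0.62 the cap is free to be lifted, 0.9 is the stop. The collar round the neck stays as it is when the cap is off.
- tray: Small open red card tray with white lining, fixed to the bench, 62 mm (its x) by 84 mm (its y), 20 mm high; walls 2 mm, floor 2 mm thick. Origin: centre of its underside; clear inside 58 x 80 mm.
- forceps: Steel forceps lying loose, 16 x 132 x 11 mm, long axis y. Origin: centre of underside. Bystander.
- red_pen: Red and white marker pen lying loose, 17 x 135 x 16 mm, long axis y. Origin: centre of underside. Bystander.
- lens_tissue: Small booklet lying loose, 50 x 74 x 10 mm. Origin: centre of underside. Bystander.
There are look-alikes about, which are no part of the job. There is more than one size of the cap; the job needs the smallest.

How it is judged:
On the way, in this order (a step that is already met when the one before it is completed fails the run):
1. the cap is turned to its open position on the neck (value of joint collar above 0.5 rad and z of cap in the frame of bottle below 0.136 m), for 0.1 s.
2. the cap is lifted clear of the neck (z of cap in the frame of bottle above 0.155 m), for 0.1 s.
At the end, for the whole second after the job is handed in: The cap stands right side up (within 0.1 rad) and at rest inside the red tray, its rim flat on the tray's floor (within 4 mm), released (z of cap in the frame of tray between -0.002 and 0.006 m and x of cap in the frame of tray between -0.012 and 0.012 m and y of cap in the frame of tray between -0.022 and 0.022 m and angle between cap's own z axis and vertical below 0.1 rad and linear speed of cap below 0.02 m/s and contact force between cap and the fingers below 0.1 N); the robot touches nothing.
It fails at once if the cap is pushed down on the bottle's mouth with more than 32 N (its lid, cap_c0, against the bottle) (contact force between cap_c0 and bottle above 32 N).
It fails at once if the cap is dropped: it falls free faster than 0.7 m/s (linear speed of cap above 0.7 m/s and contact force between cap and the fingers below 0.1 N).
It fails at once if the forceps, pen or booklet is moved more than 25 mm (distance of any of forceps, red_pen, lens_tissue from where it was at the start of the episode above 0.025 m).
It also fails if it takes over 64 s, if anything falls off the work surface, if the arm or the gripper's body presses on something with over 40 N, if the wrist force passes 120 N, or if a joint passes its speed limit or range.

## Working session

There is one attempt and no reset: what is moved stays moved. The work goes in short steps, Python scripts to look and compute and a shell command to move; the robot and the scene stay as the last step left them, time stands still between calls to the robot, and variables do not carry over. Pictures are saved under pics/ and viewed, at most 10 in all, crops included, and the job is handed in when it is done.

```bash
mkdir -p pics; ls
python3 - <<'E'
from cell import *
import cv2
s=read_state()
for k in ("time","tcp_pos","eef_rot","wrist_force","finger_gap"): print(k,s[k])
for n in ("scene","top"):
    c=read_camera(n); cv2.imwrite(f"pics/{n}0.png",c["pixels"]); print(n,c["mtx"],c["k1"],c["rvec"],c["tvec"])
E
```

```text
pics
time 0.0
tcp_pos [0.20366045 0.51037935 0.23038845]
eef_rot [ 3.13972310e+00 -4.08973547e-05 -3.79849904e-01]
wrist_force [0.3612058  1.02917192 0.43048141]
finger_gap 0.08541774189714806
scene [[474.73293064   0.         324.48579329]
 [  0.         474.73293064 194.62090749]
 [  0.           0.           1.        ]] -0.04134481224588826 [ 2.09969856 -1.16927586  0.49052944] [-0.24590845  0.38657497  0.71845101]
top [[517.78168073   0.         310.60758313]
 [  0.         517.78168073 207.39172091]
 [  0.           0.           1.        ]] -0.03738407708407992 [ 2.16401953 -2.15650727  0.14381043] [7.53884269e-04 4.98493209e-01 1.09175159e+00]
```

View pics/scene0.png

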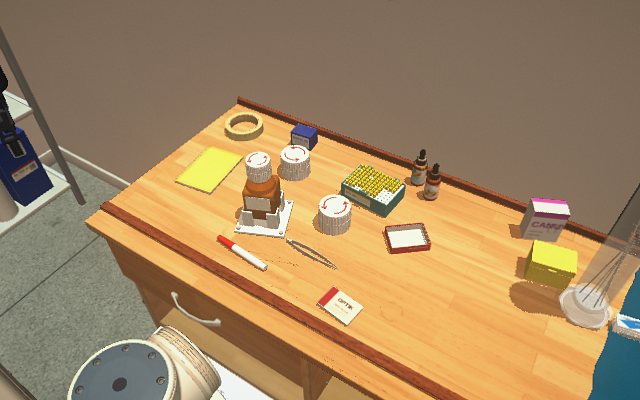

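View pics/top0.png

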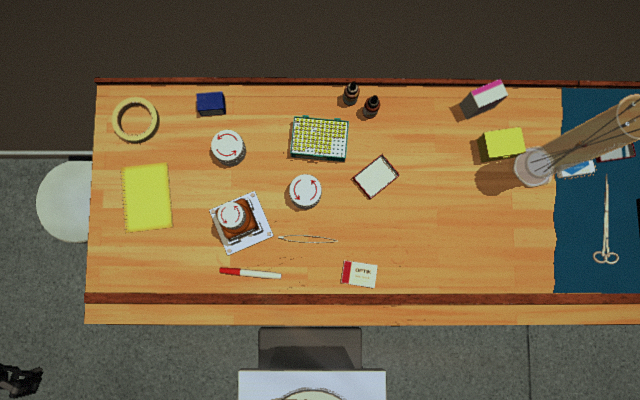

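The scene view shows the bottle with its cap at about (258,165), look-alike caps on the bench at (295,160) and (335,213), the red tray at (407,238), pen at (243,252), forceps at (312,253) and booklet at (340,305). In the top view the bottle cap is at (231,214), the look-alikes at (227,147) and (305,190), and the tray at (376,177). The cap in the holder fits the description because it sits on the amber bottle and looks smallest. I'll confirm that in an enlarged crop.

```bash
cat > h.py <<'E'
import cv2, numpy as np
from cell import *
def cam(n): return read_camera(n)
def ray(c,uv):
    d=np.array([c["k1"],0,0,0,0.])
    p=cv2.undistortPoints(np.float64(uv).reshape(-1,1,2),c["mtx"],d).reshape(2)
    R=cv2.Rodrigues(np.float64(c["rvec"]))[0]; t=np.float64(c["tvec"]).ravel()
    v=R.T@np.array([p[0],p[1],1]); return -R.T@t, v/np.linalg.norm(v)
def onz(c,uv,z):
    o,v=ray(c,uv); return o+v*(z-o[2])/v[2]
def tri(c1,a,c2,b):
    o,v=ray(c1,a); q,w=ray(c2,b)
    s,t=np.linalg.lstsq(np.c_[v,-w],q-o,rcond=None)[0]
    return (o+s*v+q+t*w)/2, np.linalg.norm(o+s*v-q-t*w)
def proj(c,P):
    return cv2.projectPoints(np.float64(P).reshape(-1,1,3),np.float64(c["rvec"]),np.float64(c["tvec"]),c["mtx"],np.array([c["k1"],0,0,0,0.]))[0].reshape(-1,2)
E
python3 - <<'E'
from h import *
a=cv2.imread("pics/scene0.png");b=cv2.imread("pics/top0.png")
r=lambda i,x,y,w,h:cv2.resize(i[y:y+h,x:x+w],(400,300),interpolation=cv2.INTER_CUBIC)
cv2.imwrite("pics/crop1.png",np.vstack([np.hstack([r(a,225,140,80,60),r(a,370,208,80,60)]),np.hstack([r(b,195,190,80,60),r(b,336,147,80,60)])]))
E
```

```text
(no output)
```

View pics/crop1.png

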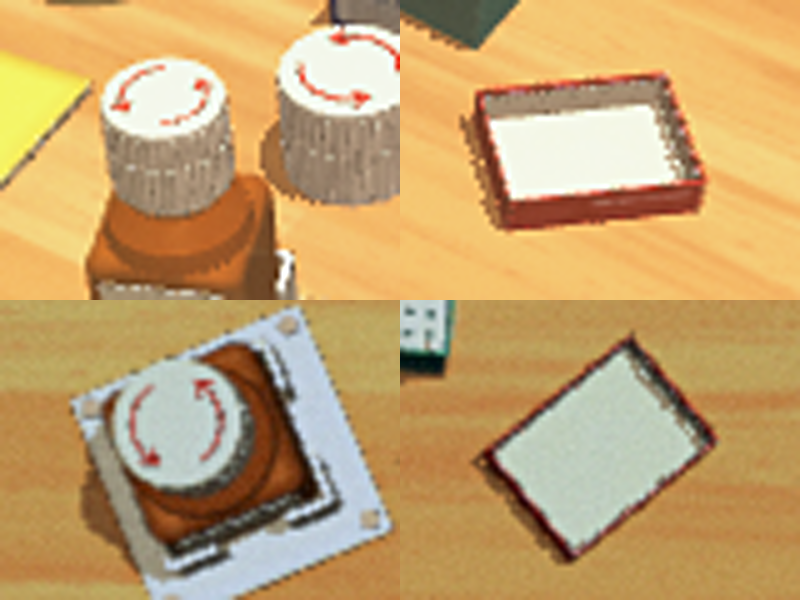

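The crop confirms it: the bottle cap (scene about (256,159), top (230,215)) is smaller than its neighbours and sits on the amber bottle. The tray is open and empty, with its rim corners clear in both views.

Run:
```python
from h import *
cs=cam("scene");ct=cam("top")
def cap(c,x,y,th):
    g=c["pixels"][y-18:y+18,x-18:x+18].min(2); m=(g>th).astype(np.uint8)
    m=cv2.morphologyEx(m,cv2.MORPH_CLOSE,np.ones((5,5),np.uint8)); m=cv2.morphologyEx(m,cv2.MORPH_OPEN,np.ones((5,5),np.uint8))
    k=max(cv2.findContours(m,0,2)[0],key=cv2.contourArea); h=cv2.convexHull(k)
    e=cv2.fitEllipse(h); return np.array(e[0])+[x-18,y-18],e[1:]
for th in (180,200,215):
  for name,s,t in (("cap",(256,159),(230,215)),("B",(295,155),(227,147)),("C",(335,206),(305,190))):
    a,ea=cap(cs,*s,th);b,eb=cap(ct,*t,th-20)
    P,e=tri(cs,a,ct,b); print(th,name,a.round(1),np.round(ea[0],1),b.round(1),np.round(eb[0],1),P.round(4),round(e,4), "diam",np.round(max(eb[0])/517.8*(1.2-P[2]) ,4))
S=np.array([(478,92),(664,73),(706,183),(506,208)])-[400,0]
T=np.array([(487,460),(630,337),(716,441),(572,558)])-[400,300]
S=S/5+[370,208];T=T/5+[336,147]
C=[]
for i in range(4):
    P,e=tri(cs,S[i],ct,T[i]); C.append(P); print(P.round(4),round(e,4))
C=np.array(C);print("c",C.mean(0),np.linalg.norm(np.roll(C,-1,0)-C,axis=1), [np.degrees(np.arctan2(*(C[(i+1)%4]-C[i])[[1,0]])).round(1) for i in range(4)])
# top-only rim at z=.02 
D=np.array([onz(ct,t,.02) for t in T]);print("top z.02",D.mean(0),np.linalg.norm(np.roll(D,-1,0)-D,axis=1))
E0=np.array([onz(cs,t,.02) for t in S]);print("scene z.02",E0.mean(0))
print("camT",ray(ct,(310,207)))
# bottle/plate edge angle in top crop
p=[onz(ct,np.array(q)/5+[195,190],.008) for q in ((70,102),(297,7),(394,228))]
print("plate edges",[np.degrees(np.arctan2(*(p[i+1]-p[i])[[1,0]])).round(1) for i in (0,1)],(p[0]+p[2])/2,np.linalg.norm(p[1]-p[0]))
for n,uv in (("pen",(250,273)),("forceps",(307,239)),("booklet",(360,274)),("bx",(319,140))): print(n,onz(ct,uv,.01).round(3))
```

```text
180 cap [257.3 159.4] [15.7 24.2] [227.1 211.9] [28.1 31.7] [0.4729 0.1629 0.1618] 0.0006 diam 0.0636
180 B [294.6 153.8] [18.1 28.6] [226.5 143.8] [30.3 32. ] [0.6326 0.1855 0.054 ] 0.0019 diam 0.0708
180 C [334.2 205.7] [22.5 34.2] [305.7 189.5] [30.1 33.5] [0.5326 0.0145 0.0568] 0.0033 diam 0.0739
200 cap [257.2 159.2] [15.4 23.9] [227.1 212. ] [28.2 31.5] [0.4726 0.1627 0.1626] 0.0006 diam 0.0631
200 B [294.5 153.6] [17.7 27.9] [226.7 144. ] [29.6 31.8] [0.6317 0.1848 0.0557] 0.0023 diam 0.0702
200 C [334.5 205.5] [22.2 31.3] [305.5 189.6] [30.  32.5] [0.5328 0.0146 0.0571] 0.0021 diam 0.0717Traceback (most recent call last):
  File "<stdin>", line 10, in <module>
  File "<stdin>", line 7, in cap
cv2.error: OpenCV(4.12.0) /io/opencv/modules/imgproc/src/shapedescr.cpp:361: error: (-201:Incorrect size of input array) There should be at least 5 points to fit the ellipse in function 'fitEllipseNoDirect'
```

Run:
```python
from h import *
cs=cam("scene");ct=cam("top")
def cap(c,x,y,th,r=18):
    I=c["pixels"][y-r:y+r,x-r:x+r].astype(int); red=(I[...,2]-I[...,1]>40)&(np.hypot(*np.mgrid[-r:r,-r:r])<13)
    plate=I[...,0]-I[...,2]>2
    m=(((I.min(2)>th)&~plate)|red).astype(np.uint8)
    m=cv2.morphologyEx(m,cv2.MORPH_CLOSE,np.ones((3,3),np.uint8)); m=cv2.morphologyEx(m,cv2.MORPH_OPEN,cv2.getStructuringElement(2,(9,9)))
    k=max(cv2.findContours(m,0,2)[0],key=cv2.contourArea)
    e=cv2.fitEllipse(cv2.convexHull(k)); return np.array(e[0])+[x-r,y-r],e[1]
I=ct["pixels"];print("face",I[215,230],"plate",I[205,262],"row",[tuple(map(int,I[215,x])) for x in range(214,250,3)])
a,ea=cap(cs,256,159,195)
for th in (150,160,170,180):
    try:
        b,eb=cap(ct,230,215,th); P,e=tri(cs,a,ct,b); print(th,a.round(1),np.round(ea,1),b.round(1),np.round(eb,1),P.round(4),round(e,4))
    except Exception as x: print(th,"fail")
print("eyeball",tri(cs,a,ct,(230.2,215)))
S=np.array([(478,92),(664,73),(706,183),(506,208)])-[400,0]
T=np.array([(487,460),(630,337),(716,441),(572,558)])-[400,300]
S=S/5+[370,208];T=T/5+[336,147]
C=[]
for i in range(4):
    P,e=tri(cs,S[i],ct,T[i]); C.append(P); print(P.round(4),round(e,4))
C=np.array(C);print("c",C.mean(0),np.linalg.norm(np.roll(C,-1,0)-C,axis=1), [np.degrees(np.arctan2(*(C[(i+1)%4]-C[i])[[1,0]])).round(1) for i in range(4)])
D=np.array([onz(ct,t,.02) for t in T]);print("top z.02",D.mean(0),np.linalg.norm(np.roll(D,-1,0)-D,axis=1))
E0=np.array([onz(cs,t,.02) for t in S]);print("scene z.02",E0.mean(0))
p=[onz(ct,np.array(q)/5+[195,190],.008) for q in ((70,102),(297,7),(394,228))]
print("plate edges",[np.degrees(np.arctan2(*(p[i+1]-p[i])[[1,0]])).round(1) for i in (0,1)],(p[0]+p[2])/2,np.linalg.norm(p[1]-p[0]))
for n,uv in (("pen",(250,273)),("forceps",(307,239)),("booklet",(360,274)),("bx",(319,140)),("B",(227,147)),("C",(305,190))): print(n,onz(ct,uv,.03).round(3))
```

```text
face [199 203 190] plate [ 83 154 186] row [(160, 168, 167), (96, 127, 140), (166, 171, 158), (199, 205, 188), (197, 203, 190), (197, 202, 189), (200, 205, 191), (203, 208, 192), (143, 150, 166), (209, 210, 192), (58, 71, 75), (24, 59, 126)]
150 fail
160 fail
170 fail
180 fail
eyeball (array([0.46427441, 0.15572775, 0.17720171]), np.float64(0.002507776597805899))
[ 0.5632 -0.0923  0.0243] 0.0018
[ 0.6189 -0.1556  0.021 ] 0.0008
[ 0.5729 -0.194   0.0187] 0.0005
[ 0.5202 -0.129   0.0158] 0.0011
c [ 0.56879563 -0.14271144  0.01993655] [0.08440513 0.05998584 0.08365581 0.05719627] [np.float64(-48.6), np.float64(-140.1), np.float64(129.1), np.float64(40.6)]
top z.02 [ 0.56881158 -0.14262219  0.02      ] [0.0850587  0.05997217 0.08324681 0.05721711]
scene z.02 [ 0.56885188 -0.14268447  0.02      ]
plate edges [np.float64(-66.7), np.float64(-155.7)] [0.46620328 0.15506792 0.008     ] 0.10861113043131176
pen [0.357 0.132 0.03 ]
forceps [0.43 0.01 0.03]
booklet [ 0.355 -0.104  0.03 ]
bx [ 0.649 -0.016  0.03 ]
B [0.632 0.187 0.03 ]
C [0.537 0.015 0.03 ]
```

Run:
```python
from h import *
cs=cam("scene");ct=cam("top")
def face(c,x,y,th,r=20):
    I=c["pixels"][y-r:y+r,x-r:x+r].astype(int); red=(I[...,2]-I[...,1]>20)&(np.hypot(*np.mgrid[-r:r,-r:r])<10)
    m=((I.min(2)>th)|red).astype(np.uint8)
    m=cv2.morphologyEx(m,cv2.MORPH_CLOSE,np.ones((3,3),np.uint8)); m=cv2.morphologyEx(m,cv2.MORPH_OPEN,cv2.getStructuringElement(2,(11,11)))
    n,l,s,q=cv2.connectedComponentsWithStats(m); i=l[r,r]; return q[i]+[x-r,y-r],s[i]
a,_=face(cs,256,159,195);print(a,_)
for th in (140,155,170,180):
    b,s=face(ct,230,215,th); P,e=tri(cs,a,ct,b); print(th,b.round(1),s,P.round(4),round(e,4))
    print("   z.17:",onz(ct,b,.17).round(4),onz(cs,a,.17).round(4))
```

```text
[256.90461538 158.79076923] [ 10  11  23  19 325]
140 [229.8 213.9] [  8   6  25  26 521] [0.4675 0.1572 0.1698] 0.0016
   z.17: [0.468  0.1566 0.17  ] [0.4668 0.1577 0.17  ]
155 [229.8 213.9] [  8   6  25  26 512] [0.4675 0.1573 0.1697] 0.0015
   z.17: [0.468  0.1567 0.17  ] [0.4668 0.1577 0.17  ]
170 [229.8 213.8] [  8   6  25  26 503] [0.4676 0.1574 0.1697] 0.0016
   z.17: [0.4681 0.1567 0.17  ] [0.4668 0.1577 0.17  ]
180 [229.9 213.9] [  8   6  25  26 491] [0.4674 0.1571 0.17  ] 0.0017
   z.17: [0.468  0.1564 0.17  ] [0.4668 0.1577 0.17  ]
```

The cap top is at (0.467, 0.157, 0.170), which matches the stated height. The tray centre is at (0.569, -0.143) with its rim at 20 mm and long axis at about 130°; its sides measure 84 x 59 mm. Next I work out the first move.

```bash
cat > d.py <<'E'
import sys,numpy as np
from cell import *
from scipy.spatial.transform import Rotation as Ro
s=read_state(); R=Ro.from_euler("xyz",s["eef_rot"]).as_matrix()
print("t",s["time"],"tcp",np.round(s["tcp_pos"],4),"rot",np.round(s["eef_rot"],4),"F",np.round(s["wrist_force"],1),"M",np.round(s["torque"],2),"gap",round(s["finger_gap"],4),"ff",np.round(s["finger_force"],1),"q6",round(s["joint_pos"][5],3))
if len(sys.argv)>3: print("shift cm",np.round(100*R.T@(np.array(sys.argv[1:4],float)-s["tcp_pos"]),2))
E
python3 d.py 0.4672 0.157 0.2
```

```text
t 0.4 tcp [0.2038 0.5107 0.2312] rot [ 3.1413 -0.     -0.3798] F [0.7 0.4 0.2] M [-0.01 -0.03 -0.06] gap 0.0853 ff 0.0 q6 -0.285
shift cm [37.57 23.09  3.12]
```

```bash
python3 -m pendant '[{"x":2,"y":1.2},{"x":6,"y":3.7},{"x":11,"y":6.8},{"x":16,"y":9.8},{"x":21,"y":12.9},{"x":26,"y":16},{"x":31,"y":19.1},{"x":35,"y":21.5},{"x":37.57,"y":23.09},{"x":37.57,"y":23.09}]' 60; python3 d.py 0.4672 0.157 0.146
python3 - <<'E'
from h import *
c=cam("scene");a=c["pixels"][60:260,150:390];b=cam("top")["pixels"][120:300,140:380]
cv2.imwrite("pics/over.png",np.vstack([cv2.resize(a,(720,300)),cv2.resize(b,(720,300))]))
E
```

```text
t 0.4 tcp [0.2038 0.5107 0.2312] rot [ 3.1413 -0.     -0.3798] F [0.7 0.4 0.2] M [-0.01 -0.03 -0.06] gap 0.0853 ff 0.0 q6 -0.285
shift cm [37.57 23.09  8.52]invalid input
```

View pics/over.png

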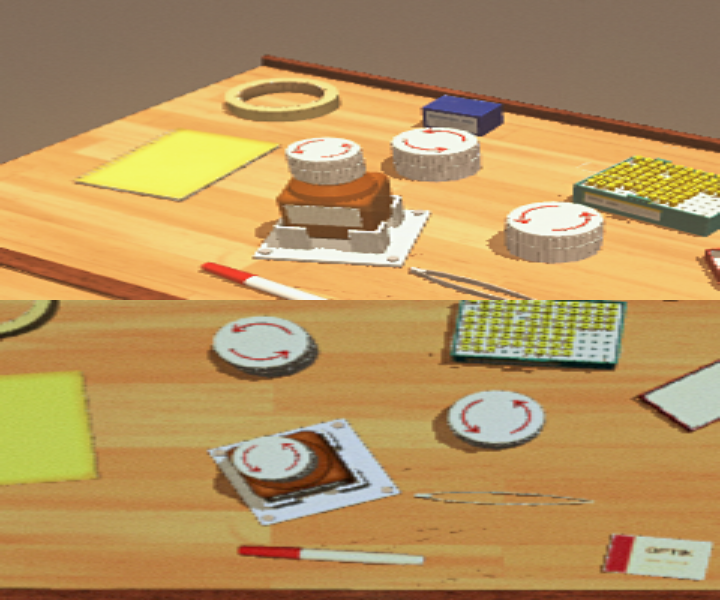

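The call was refused and the picture shows the arm has not moved. The rows probably need every key.

```bash
python3 -m pendant '[{"x":2,"y":1.2,"z":0,"rx":0,"ry":0,"rz":0,"claw":0},{"x":6,"y":3.7,"z":0,"rx":0,"ry":0,"rz":0,"claw":0},{"x":11,"y":6.8,"z":0,"rx":0,"ry":0,"rz":0,"claw":0},{"x":16,"y":9.8,"z":0,"rx":0,"ry":0,"rz":0,"claw":0},{"x":21,"y":12.9,"z":0,"rx":0,"ry":0,"rz":0,"claw":0},{"x":26,"y":16,"z":0,"rx":0,"ry":0,"rz":0,"claw":0},{"x":31,"y":19.1,"z":0,"rx":0,"ry":0,"rz":0,"claw":0},{"x":35,"y":21.5,"z":0,"rx":0,"ry":0,"rz":0,"claw":0},{"x":37.5,"y":23.1,"z":0,"rx":0,"ry":0,"rz":0,"claw":0},{"x":37.5,"y":23.1,"z":0,"rx":0,"ry":0,"rz":0,"claw":0}]' 60; python3 d.py 0.4672 0.157 0.146
```

```text
time: 1.75
tcp_pos: [0.4671, 0.1548, 0.2313]
eef_rot: [3.141, -0.0, -0.383]
wrist_force: [-1.5, 0.2, 0.8]
finger_gap: 0.0852
finger_force: 0.0
t 1.75 tcp [0.4671 0.1548 0.2313] rot [ 3.1412e+00 -2.0000e-04 -3.8340e-01] F [-1.5  0.2  0.8] M [ 0.04  0.02 -0.01] gap 0.0852 ff 0.0 q6 0.548
shift cm [-0.08 -0.21  8.53]
```

```bash
python3 -m pendant '[{"x":0,"y":0,"z":1.5,"rx":0,"ry":0,"rz":0,"claw":0},{"x":0,"y":0,"z":3,"rx":0,"ry":0,"rz":0,"claw":0},{"x":0,"y":0,"z":4,"rx":0,"ry":0,"rz":0,"claw":0},{"x":0,"y":0,"z":4,"rx":0,"ry":0,"rz":0,"claw":0}]'; python3 d.py 0.4672 0.157 0.146
python3 - <<'E'
from h import *
c=cam("scene");a=c["pixels"][90:240,170:350];b=cam("top")["pixels"][140:290,150:330]
cv2.imwrite("pics/over2.png",np.hstack([cv2.resize(a,(400,333)),cv2.resize(b,(400,333))]))
E
```

```text
time: 2.25
tcp_pos: [0.4658, 0.1573, 0.1901]
eef_rot: [3.14, 0.001, -0.379]
wrist_force: [-0.3, 0.3, 0.1]
finger_gap: 0.085
finger_force: 0.0
t 2.25 tcp [0.4658 0.1573 0.1901] rot [ 3.1397e+00  1.3000e-03 -3.7900e-01] F [-0.3  0.3  0.1] M [ 0.01  0.03 -0.04] gap 0.085 ff 0.0 q6 0.547
shift cm [ 0.15 -0.04  4.41]
```

View pics/over2.png

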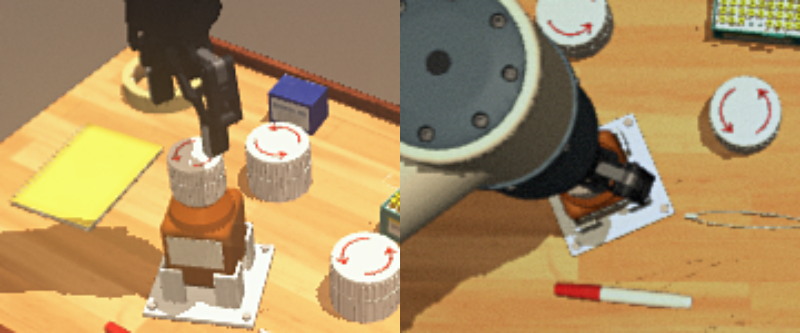

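The open fingers straddle the cap (left view, cap at about (197,165)) and nothing else is near, so I descend.

```bash
python3 -m pendant '[{"x":0.1,"y":0,"z":1.2,"rx":0,"ry":0,"rz":0,"claw":0},{"x":0.1,"y":0,"z":2.6,"rx":0,"ry":0,"rz":0,"claw":0},{"x":0.1,"y":0,"z":3.8,"rx":0,"ry":0,"rz":0,"claw":0},{"x":0.1,"y":0,"z":4.4,"rx":0,"ry":0,"rz":0,"claw":0},{"x":0.1,"y":0,"z":4.4,"rx":0,"ry":0,"rz":0,"claw":0}]'; python3 -m pendant '[{"x":0,"y":0,"z":0,"rx":0,"ry":0,"rz":0,"claw":0.2},{"x":0,"y":0,"z":0,"rx":0,"ry":0,"rz":0,"claw":0.4},{"x":0,"y":0,"z":0,"rx":0,"ry":0,"rz":0,"claw":1},{"x":0,"y":0,"z":0,"rx":0,"ry":0,"rz":0,"claw":1},{"x":0,"y":0,"z":0,"rx":0,"ry":0,"rz":0,"claw":1},{"x":0,"y":0,"z":0,"rx":0,"ry":0,"rz":0,"claw":1},{"x":0,"y":0,"z":0,"rx":0,"ry":0,"rz":0,"claw":1},{"x":0,"y":0,"z":0,"rx":0,"ry":0,"rz":0,"claw":1}]' 60; python3 d.py 0.4672 0.157 0.146
```

```text
time: 2.98
tcp_pos: [0.4672, 0.1567, 0.1468]
eef_rot: [3.141, 0.001, -0.38]
wrist_force: [0.9, -0.0, -0.6]
finger_gap: 0.0852
finger_force: 0.0
time: 3.98
tcp_pos: [0.4678, 0.1572, 0.1475]
eef_rot: [-3.141, -0.001, -0.38]
wrist_force: [-0.4, 1.9, 4.2]
finger_gap: 0.0479
finger_force: 62.9
t 3.975 tcp [0.4678 0.1572 0.1475] rot [-3.1407e+00 -6.0000e-04 -3.7980e-01] F [-0.4  1.9  4.2] M [ 0.83 -0.29  0.05] gap 0.0479 ff 62.9 q6 0.549
shift cm [-0.05  0.04  0.15]
```

```bash
python3 -m pendant '[{"x":0,"y":0,"z":0.15,"rx":0,"ry":0,"rz":0,"claw":1},{"x":0,"y":0,"z":0.3,"rx":0,"ry":0,"rz":0,"claw":1},{"x":0,"y":0,"z":0.3,"rx":0,"ry":0,"rz":0,"claw":1}]'; python3 -m pendant '[{"x":0,"y":0,"z":0.15,"rx":0,"ry":0,"rz":0,"claw":1},{"x":0,"y":0,"z":0.2,"rx":0,"ry":0,"rz":0,"claw":1},{"x":0,"y":0,"z":0.2,"rx":0,"ry":0,"rz":0,"claw":1}]';python3 d.py
```

```text
time: 4.35
tcp_pos: [0.4677, 0.157, 0.1442]
eef_rot: [-3.141, -0.0, -0.38]
wrist_force: [2.0, 2.5, 3.6]
finger_gap: 0.0481
finger_force: 63.0
time: 4.72
tcp_pos: [0.4676, 0.1569, 0.1423]
eef_rot: [-3.141, -0.0, -0.38]
wrist_force: [2.2, 2.6, 3.7]
finger_gap: 0.0481
finger_force: 63.0
t 4.725 tcp [0.4676 0.1569 0.1423] rot [-3.1414e+00 -2.0000e-04 -3.7980e-01] F [2.2 2.6 3.7] M [ 1.06 -0.77 -0.  ] gap 0.0481 ff 63.0 q6 0.549
```

```bash
python3 -m pendant '[{"x":0,"y":0,"z":0.15,"rx":0,"ry":0,"rz":0,"claw":1},{"x":0,"y":0,"z":0.3,"rx":0,"ry":0,"rz":0,"claw":1},{"x":0,"y":0,"z":0.3,"rx":0,"ry":0,"rz":0,"claw":1}]'
```

```text
time: 5.1
tcp_pos: [0.4675, 0.1569, 0.1392]
eef_rot: [-3.142, -0.0, -0.38]
wrist_force: [2.4, 2.5, 5.4]
finger_gap: 0.0483
finger_force: 63.0
```

```bash
python3 -m pendant '[{"x":0,"y":0,"z":0.1,"rx":0,"ry":0,"rz":0,"claw":1},{"x":0,"y":0,"z":0.2,"rx":0,"ry":0,"rz":0,"claw":1},{"x":0,"y":0,"z":0.2,"rx":0,"ry":0,"rz":0,"claw":1}]'
```

```text
time: 5.48
tcp_pos: [0.4675, 0.1569, 0.1373]
eef_rot: [-3.141, -0.0, -0.38]
wrist_force: [3.0, 3.1, 3.1]
finger_gap: 0.0479
finger_force: 63.0
```

```bash
python3 -m pendant '[{"x":0,"y":0,"z":0.15,"rx":0,"ry":0,"rz":0,"claw":1},{"x":0,"y":0,"z":0.3,"rx":0,"ry":0,"rz":0,"claw":1},{"x":0,"y":0,"z":0.3,"rx":0,"ry":0,"rz":0,"claw":1}]'
```

```text
time: 5.85
tcp_pos: [0.4676, 0.1569, 0.1347]
eef_rot: [-3.141, -0.001, -0.38]
wrist_force: [0.5, 1.9, 8.3]
finger_gap: 0.0478
finger_force: 63.4
```

```bash
python3 -m pendant '[{"x":0,"y":0,"z":0.1,"rx":0,"ry":0,"rz":0,"claw":1},{"x":0,"y":0,"z":0.15,"rx":0,"ry":0,"rz":0,"claw":1},{"x":0,"y":0,"z":0.15,"rx":0,"ry":0,"rz":0,"claw":1}]'
```

```text
time: 6.22
tcp_pos: [0.4676, 0.1569, 0.1336]
eef_rot: [-3.141, -0.001, -0.38]
wrist_force: [-0.8, 3.4, 10.3]
finger_gap: 0.0484
finger_force: 63.6
```

```bash
python3 -m pendant '[{"x":0,"y":0,"z":0.1,"rx":0,"ry":0,"rz":0,"claw":1},{"x":0,"y":0,"z":0.2,"rx":0,"ry":0,"rz":0,"claw":1},{"x":0,"y":0,"z":0.2,"rx":0,"ry":0,"rz":0,"claw":1}]'
```

```text
time: 6.6
tcp_pos: [0.4677, 0.1569, 0.1321]
eef_rot: [-3.141, -0.001, -0.379]
wrist_force: [-2.2, 2.4, 12.9]
finger_gap: 0.0481
finger_force: 64.1
```

```bash
python3 -m pendant '[{"x":0,"y":0,"z":0.05,"rx":0,"ry":0,"rz":0,"claw":1},{"x":0,"y":0,"z":0.1,"rx":0,"ry":0,"rz":0,"claw":1},{"x":0,"y":0,"z":0.1,"rx":0,"ry":0,"rz":0,"claw":1}]'
```

```text
time: 6.98
tcp_pos: [0.4678, 0.1569, 0.1319]
eef_rot: [-3.14, -0.002, -0.379]
wrist_force: [-4.1, 2.6, 17.9]
finger_gap: 0.0479
finger_force: 64.6
```

```bash
python3 -m pendant '[{"x":0,"y":0,"z":0.05,"rx":0,"ry":0,"rz":0,"claw":1},{"x":0,"y":0,"z":0.08,"rx":0,"ry":0,"rz":0,"claw":1},{"x":0,"y":0,"z":0.08,"rx":0,"ry":0,"rz":0,"claw":1}]'
```

```text
time: 7.35
tcp_pos: [0.4679, 0.1569, 0.1319]
eef_rot: [-3.14, -0.002, -0.379]
wrist_force: [-5.7, 1.9, 22.4]
finger_gap: 0.0482
finger_force: 65.2
```

```bash
python3 -m pendant '[{"x":0,"y":0,"z":-0.05,"rx":0,"ry":0,"rz":-0.05,"claw":1},{"x":0,"y":0,"z":-0.05,"rx":0,"ry":0,"rz":-0.1,"claw":1},{"x":0,"y":0,"z":-0.05,"rx":0,"ry":0,"rz":-0.15,"claw":1},{"x":0,"y":0,"z":-0.05,"rx":0,"ry":0,"rz":-0.2,"claw":1},{"x":0,"y":0,"z":-0.05,"rx":0,"ry":0,"rz":-0.2,"claw":1}]'; python3 d.py
```

```text
time: 7.98
tcp_pos: [0.4682, 0.1572, 0.1319]
eef_rot: [-3.14, -0.003, -0.179]
wrist_force: [-2.8, 3.2, 18.2]
finger_gap: 0.0482
finger_force: 65.0
t 7.975 tcp [0.4682 0.1572 0.1319] rot [-3.1399e+00 -2.8000e-03 -1.7900e-01] F [-2.8  3.2 18.2] M [ 1.    1.11 -0.25] gap 0.0482 ff 65.0 q6 0.749
```

```bash
python3 -m pendant '[{"x":0,"y":0,"z":0,"rx":0,"ry":0,"rz":-0.05,"claw":1},{"x":0,"y":0,"z":0,"rx":0,"ry":0,"rz":-0.1,"claw":1},{"x":0,"y":0,"z":0,"rx":0,"ry":0,"rz":-0.15,"claw":1},{"x":0,"y":0,"z":0,"rx":0,"ry":0,"rz":-0.2,"claw":1},{"x":0,"y":0,"z":0,"rx":0,"ry":0,"rz":-0.25,"claw":1},{"x":0,"y":0,"z":0,"rx":0,"ry":0,"rz":-0.25,"claw":1}]'; python3 d.py
```

```text
time: 8.72
tcp_pos: [0.4682, 0.1573, 0.1319]
eef_rot: [-3.14, -0.003, 0.071]
wrist_force: [-2.7, 2.0, 18.5]
finger_gap: 0.0483
finger_force: 64.9
t 8.725 tcp [0.4682 0.1573 0.1319] rot [-3.1404e+00 -3.1000e-03  7.0700e-02] F [-2.7  2.  18.5] M [ 1.19  1.15 -0.36] gap 0.0483 ff 64.9 q6 0.999
```

```bash
python3 -m pendant '[{"x":0,"y":0,"z":0,"rx":0,"ry":0,"rz":-0.05,"claw":1},{"x":0,"y":0,"z":0,"rx":0,"ry":0,"rz":-0.1,"claw":1},{"x":0,"y":0,"z":0,"rx":0,"ry":0,"rz":-0.15,"claw":1},{"x":0,"y":0,"z":0,"rx":0,"ry":0,"rz":-0.2,"claw":1},{"x":0,"y":0,"z":0,"rx":0,"ry":0,"rz":-0.25,"claw":1},{"x":0,"y":0,"z":0,"rx":0,"ry":0,"rz":-0.25,"claw":1}]'; python3 d.py
```

```text
time: 9.48
tcp_pos: [0.4682, 0.1572, 0.1319]
eef_rot: [-3.141, -0.003, 0.321]
wrist_force: [-3.1, 2.9, 18.6]
finger_gap: 0.0484
finger_force: 64.7
t 9.475 tcp [0.4682 0.1572 0.1319] rot [-3.1414 -0.0033  0.3206] F [-3.1  2.9 18.6] M [ 1.02  1.16 -0.35] gap 0.0484 ff 64.7 q6 1.249
```

```bash
python3 -m pendant '[{"x":0,"y":0,"z":0,"rx":0,"ry":0,"rz":-0.05,"claw":1},{"x":0,"y":0,"z":0,"rx":0,"ry":0,"rz":-0.1,"claw":1},{"x":0,"y":0,"z":0,"rx":0,"ry":0,"rz":-0.15,"claw":1},{"x":0,"y":0,"z":0,"rx":0,"ry":0,"rz":-0.2,"claw":1},{"x":0,"y":0,"z":0,"rx":0,"ry":0,"rz":-0.2,"claw":1}]'; python3 d.py
```

```text
time: 10.1
tcp_pos: [0.4683, 0.1571, 0.1319]
eef_rot: [3.141, -0.003, 0.521]
wrist_force: [-3.5, 2.5, 19.6]
finger_gap: 0.0482
finger_force: 64.8
t 10.1 tcp [0.4683 0.1571 0.1319] rot [ 3.141  -0.0032  0.5206] F [-3.5  2.5 19.6] M [ 0.96  1.09 -0.39] gap 0.0482 ff 64.8 q6 1.449
```

```bash
python3 -m pendant '[{"x":0,"y":0,"z":0,"rx":0,"ry":0,"rz":-0.05,"claw":1},{"x":0,"y":0,"z":0,"rx":0,"ry":0,"rz":-0.1,"claw":1},{"x":0,"y":0,"z":0,"rx":0,"ry":0,"rz":-0.15,"claw":1},{"x":0,"y":0,"z":0,"rx":0,"ry":0,"rz":-0.15,"claw":1},{"x":0,"y":0,"z":0,"rx":0,"ry":0,"rz":-0.15,"claw":1}]'; python3 d.py
```

```text
time: 10.72
tcp_pos: [0.4683, 0.157, 0.1319]
eef_rot: [3.14, -0.003, 0.67]
wrist_force: [-2.3, 1.3, 18.4]
finger_gap: 0.0483
finger_force: 64.9
t 10.725 tcp [0.4683 0.157  0.1319] rot [ 3.1404e+00 -3.0000e-03  6.7010e-01] F [-2.3  1.3 18.4] M [ 0.84  0.95 -0.41] gap 0.0483 ff 64.9 q6 1.598
```

```bash
python3 -m pendant '[{"x":0,"y":0,"z":-0.3,"rx":0,"ry":0,"rz":0,"claw":1},{"x":0,"y":0,"z":-0.7,"rx":0,"ry":0,"rz":0,"claw":1},{"x":0,"y":0,"z":-1.1,"rx":0,"ry":0,"rz":0,"claw":1},{"x":0,"y":0,"z":-1.5,"rx":0,"ry":0,"rz":0,"claw":1},{"x":0,"y":0,"z":-1.8,"rx":0,"ry":0,"rz":0,"claw":1},{"x":0,"y":0,"z":-2.0,"rx":0,"ry":0,"rz":0,"claw":1},{"x":0,"y":0,"z":-2.0,"rx":0,"ry":0,"rz":0,"claw":1}]'; python3 d.py
```

```text
time: 11.6
tcp_pos: [0.467, 0.1565, 0.1488]
eef_rot: [-3.141, 0.002, 0.67]
wrist_force: [2.7, 0.4, -1.7]
finger_gap: 0.0479
finger_force: 64.1
t 11.6 tcp [0.467  0.1565 0.1488] rot [-3.1414e+00  1.5000e-03  6.7000e-01] F [ 2.7  0.4 -1.7] M [ 0.13 -1.16 -0.03] gap 0.0479 ff 64.1 q6 1.599
```

```bash
python3 -m pendant '[{"x":0,"y":0,"z":-0.3,"rx":0,"ry":0,"rz":0,"claw":1},{"x":0,"y":0,"z":-0.6,"rx":0,"ry":0,"rz":0,"claw":1},{"x":0,"y":0,"z":-0.8,"rx":0,"ry":0,"rz":0,"claw":1},{"x":0,"y":0,"z":-0.8,"rx":0,"ry":0,"rz":0,"claw":1}]'; python3 d.py
```

```text
time: 12.1
tcp_pos: [0.4672, 0.1568, 0.1576]
eef_rot: [-3.141, 0.0, 0.67]
wrist_force: [-0.1, -0.7, -0.6]
finger_gap: 0.048
finger_force: 64.1
t 12.1 tcp [0.4672 0.1568 0.1576] rot [-3.1414e+00  3.0000e-04  6.7010e-01] F [-0.1 -0.7 -0.6] M [-0.04  0.01  0.  ] gap 0.048 ff 64.1 q6 1.599
```

```bash
python3 -m pendant '[{"x":0,"y":0,"z":-0.6,"rx":0,"ry":0,"rz":0,"claw":1},{"x":0,"y":0,"z":-1.5,"rx":0,"ry":0,"rz":0,"claw":1},{"x":0,"y":0,"z":-3,"rx":0,"ry":0,"rz":0,"claw":1},{"x":0,"y":0,"z":-4.5,"rx":0,"ry":0,"rz":0,"claw":1},{"x":0,"y":0,"z":-6,"rx":0,"ry":0,"rz":0,"claw":1},{"x":0,"y":0,"z":-7,"rx":0,"ry":0,"rz":0,"claw":1},{"x":0,"y":0,"z":-7,"rx":0,"ry":0,"rz":0,"claw":1}]'; python3 d.py 0.5688 -0.1427 0.15
python3 - <<'E'
from h import *
c=cam("scene");a=c["pixels"][70:250,170:350];b=cam("top")["pixels"][140:290,150:330]
cv2.imwrite("pics/lift.png",np.hstack([cv2.resize(a,(400,400)),cv2.resize(b,(400,400))]))
E
```

```text
time: 12.98
tcp_pos: [0.4678, 0.1571, 0.2283]
eef_rot: [3.141, -0.002, 0.67]
wrist_force: [-0.1, 0.8, -1.1]
finger_gap: 0.0481
finger_force: 64.1
t 12.975 tcp [0.4678 0.1571 0.2283] rot [ 3.1415e+00 -1.7000e-03  6.7030e-01] F [-0.1  0.8 -1.1] M [ 0.02  0.06 -0.  ] gap 0.0481 ff 64.1 q6 1.599
shift cm [-10.72  29.77   7.82]
```

View pics/lift.png

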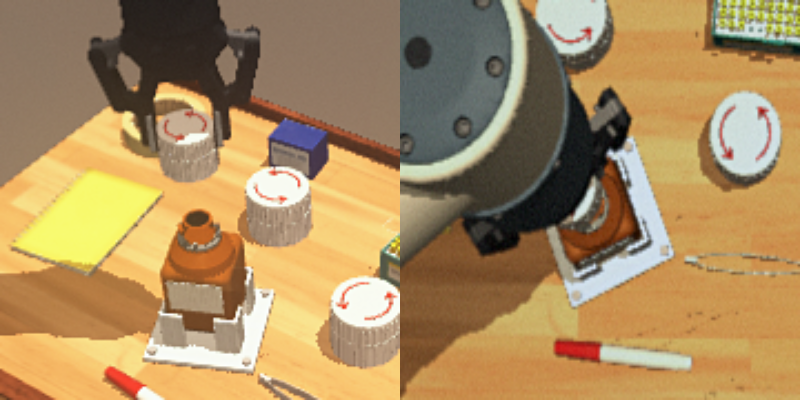

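The cap (crop left at about (190,150)) is upright in the fingers and the neck is bare at (197,220). At this yaw the fingers' line is parallel to the tray's long side, so I carry it over without turning.

```bash
python3 -m pendant '[{"x":-0.5,"y":1.4,"z":0,"rx":0,"ry":0,"rz":0,"claw":1},{"x":-1.7,"y":4.7,"z":0,"rx":0,"ry":0,"rz":0,"claw":1},{"x":-3.2,"y":8.9,"z":0,"rx":0,"ry":0,"rz":0,"claw":1},{"x":-4.7,"y":13,"z":0,"rx":0,"ry":0,"rz":0,"claw":1},{"x":-6.2,"y":17.2,"z":0,"rx":0,"ry":0,"rz":0,"claw":1},{"x":-7.7,"y":21.4,"z":0,"rx":0,"ry":0,"rz":0,"claw":1},{"x":-9.2,"y":25.6,"z":0,"rx":0,"ry":0,"rz":0,"claw":1},{"x":-10.3,"y":28.6,"z":0,"rx":0,"ry":0,"rz":0,"claw":1},{"x":-10.7,"y":29.8,"z":0,"rx":0,"ry":0,"rz":0,"claw":1},{"x":-10.7,"y":29.8,"z":0,"rx":0,"ry":0,"rz":0,"claw":1}]'; python3 -m pendant '[{"x":0,"y":0,"z":1,"rx":0,"ry":0,"rz":0,"claw":1},{"x":0,"y":0,"z":3.5,"rx":0,"ry":0,"rz":0,"claw":1},{"x":0,"y":0,"z":7,"rx":0,"ry":0,"rz":0,"claw":1},{"x":0,"y":0,"z":10.5,"rx":0,"ry":0,"rz":0,"claw":1},{"x":0,"y":0,"z":13.5,"rx":0,"ry":0,"rz":0,"claw":1},{"x":0,"y":0,"z":15.5,"rx":0,"ry":0,"rz":0,"claw":1},{"x":0,"y":0,"z":16.5,"rx":0,"ry":0,"rz":0,"claw":1},{"x":0,"y":0,"z":16.5,"rx":0,"ry":0,"rz":0,"claw":1}]';python3 d.py 0.5688 -0.1427 0.0215
python3 - <<'E'
from h import *
c=cam("scene");a=c["pixels"][140:290,320:500];b=cam("top")["pixels"][100:250,290:470]
cv2.imwrite("pics/tray.png",np.hstack([cv2.resize(a,(400,333)),cv2.resize(b,(400,333))]))
E
```

```text
time: 14.32
tcp_pos: [0.5684, -0.1438, 0.2268]
eef_rot: [-3.141, 0.001, 0.669]
wrist_force: [-0.9, 0.8, -1.2]
finger_gap: 0.0481
finger_force: 64.2
time: 15.32
tcp_pos: [0.5683, -0.1425, 0.0621]
eef_rot: [-3.141, 0.001, 0.671]
wrist_force: [0.1, 1.5, -0.2]
finger_gap: 0.0479
finger_force: 64.2
t 15.325 tcp [ 0.5683 -0.1425  0.0621] rot [-3.1409e+00  8.0000e-04  6.7110e-01] F [ 0.1  1.5 -0.2] M [-0.03  0.01 -0.01] gap 0.0479 ff 64.2 q6 2.221
shift cm [0.03 0.05 4.06]
```

View pics/tray.png

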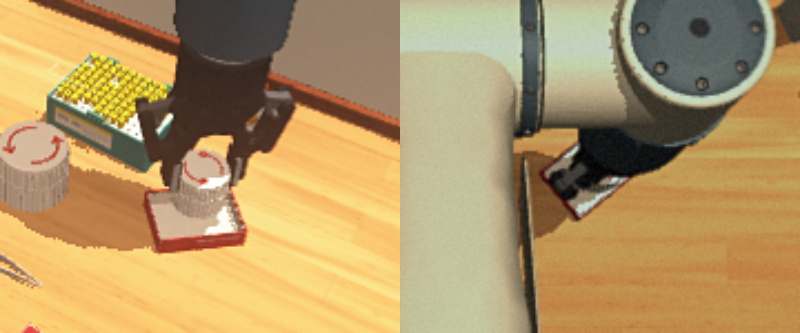

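The cap hangs upright over the tray (crop left, cap at about (205,180), tray at (195,220)), so I lower it to contact in small steps.

```bash
python3 -m pendant '[{"x":0,"y":0,"z":1,"rx":0,"ry":0,"rz":0,"claw":1},{"x":0,"y":0,"z":2,"rx":0,"ry":0,"rz":0,"claw":1},{"x":0,"y":0,"z":2.8,"rx":0,"ry":0,"rz":0,"claw":1},{"x":0,"y":0,"z":3.4,"rx":0,"ry":0,"rz":0,"claw":1},{"x":0,"y":0,"z":3.6,"rx":0,"ry":0,"rz":0,"claw":1},{"x":0,"y":0,"z":3.6,"rx":0,"ry":0,"rz":0,"claw":1}]';python3 -m pendant '[{"x":0,"y":0,"z":0.1,"rx":0,"ry":0,"rz":0,"claw":1},{"x":0,"y":0,"z":0.2,"rx":0,"ry":0,"rz":0,"claw":1},{"x":0,"y":0,"z":0.2,"rx":0,"ry":0,"rz":0,"claw":1}]'
```

```text
time: 16.18
tcp_pos: [0.5686, -0.1432, 0.0264]
eef_rot: [-3.142, 0.0, 0.67]
wrist_force: [-0.1, 0.5, -1.0]
finger_gap: 0.0479
finger_force: 64.2
time: 16.55
tcp_pos: [0.5686, -0.1431, 0.0245]
eef_rot: [-3.142, 0.0, 0.67]
wrist_force: [0.2, -0.1, -0.6]
finger_gap: 0.048
finger_force: 64.2
```

```bash
python3 -m pendant '[{"x":0,"y":0,"z":0.1,"rx":0,"ry":0,"rz":0,"claw":1},{"x":0,"y":0,"z":0.2,"rx":0,"ry":0,"rz":0,"claw":1},{"x":0,"y":0,"z":0.2,"rx":0,"ry":0,"rz":0,"claw":1}]';python3 -m pendant '[{"x":0,"y":0,"z":0.05,"rx":0,"ry":0,"rz":0,"claw":1},{"x":0,"y":0,"z":0.1,"rx":0,"ry":0,"rz":0,"claw":1},{"x":0,"y":0,"z":0.1,"rx":0,"ry":0,"rz":0,"claw":1}]'
```

```text
time: 16.92
tcp_pos: [0.5686, -0.1431, 0.0224]
eef_rot: [-3.141, 0.0, 0.67]
wrist_force: [-0.2, -0.5, -0.7]
finger_gap: 0.0481
finger_force: 64.2
time: 17.3
tcp_pos: [0.5687, -0.1431, 0.0214]
eef_rot: [-3.142, 0.0, 0.67]
wrist_force: [0.5, -0.9, -1.0]
finger_gap: 0.048
finger_force: 64.2
```

```bash
python3 -m pendant '[{"x":0,"y":0,"z":0.05,"rx":0,"ry":0,"rz":0,"claw":1},{"x":0,"y":0,"z":0.1,"rx":0,"ry":0,"rz":0,"claw":1},{"x":0,"y":0,"z":0.1,"rx":0,"ry":0,"rz":0,"claw":1}]'; python3 -m pendant '[{"x":0,"y":0,"z":0.05,"rx":0,"ry":0,"rz":0,"claw":1},{"x":0,"y":0,"z":0.05,"rx":0,"ry":0,"rz":0,"claw":1}]'
```

```text
time: 17.68
tcp_pos: [0.5688, -0.1432, 0.0213]
eef_rot: [3.141, -0.0, 0.67]
wrist_force: [-2.7, -0.7, 4.7]
finger_gap: 0.0478
finger_force: 64.9
time: 17.92
tcp_pos: [0.5688, -0.1432, 0.0213]
eef_rot: [3.141, -0.0, 0.671]
wrist_force: [-2.6, 1.4, 8.8]
finger_gap: 0.0482
finger_force: 65.3
```

```bash
python3 -m pendant '[{"x":0,"y":0,"z":-0.1,"rx":0,"ry":0,"rz":0,"claw":0.42},{"x":0,"y":0,"z":-0.1,"rx":0,"ry":0,"rz":0,"claw":0.38},{"x":0,"y":0,"z":-0.1,"rx":0,"ry":0,"rz":0,"claw":0.33},{"x":0,"y":0,"z":-0.1,"rx":0,"ry":0,"rz":0,"claw":0.28},{"x":0,"y":0,"z":-0.1,"rx":0,"ry":0,"rz":0,"claw":0.2},{"x":0,"y":0,"z":-0.1,"rx":0,"ry":0,"rz":0,"claw":0.2}]'; python3 d.py
```

```text
time: 18.68
tcp_pos: [0.5687, -0.1431, 0.021]
eef_rot: [3.142, 0.0, 0.67]
wrist_force: [0.4, 0.3, -1.1]
finger_gap: 0.0682
finger_force: 0.0
t 18.675 tcp [ 0.5687 -0.1431  0.021 ] rot [3.1416 0.     0.6702] F [ 0.4  0.3 -1.1] M [-0.   -0.01  0.  ] gap 0.0682 ff 0.0 q6 2.221
```

Released cleanly. I retreat straight up, slowly at first.

```bash
python3 -m pendant '[{"x":0,"y":0,"z":-0.5,"rx":0,"ry":0,"rz":0,"claw":0},{"x":0,"y":0,"z":-1.2,"rx":0,"ry":0,"rz":0,"claw":0},{"x":0,"y":0,"z":-2.2,"rx":0,"ry":0,"rz":0,"claw":0},{"x":0,"y":0,"z":-4,"rx":0,"ry":0,"rz":0,"claw":0},{"x":0,"y":0,"z":-7,"rx":0,"ry":0,"rz":0,"claw":0},{"x":0,"y":0,"z":-11,"rx":0,"ry":0,"rz":0,"claw":0},{"x":0,"y":0,"z":-15,"rx":0,"ry":0,"rz":0,"claw":0},{"x":0,"y":0,"z":-18,"rx":0,"ry":0,"rz":0,"claw":0},{"x":0,"y":0,"z":-20,"rx":0,"ry":0,"rz":0,"claw":0},{"x":0,"y":0,"z":-20,"rx":0,"ry":0,"rz":0,"claw":0}]'
python3 - <<'E'
from h import *
c=cam("scene");cv2.imwrite("pics/end.png",np.hstack([cv2.resize(c["pixels"][190:280,350:458],(480,400)),cv2.resize(c["pixels"],(320,400))]))
print(proj(c,[[.5688,-.1427,.044],[.5688,-.1427,.002]]))
E
```

```text
time: 19.92
tcp_pos: [0.5696, -0.1433, 0.2235]
eef_rot: [3.138, -0.003, 0.67]
wrist_force: [0.5, -0.3, -0.6]
finger_gap: 0.0853
finger_force: 0.0
[[409.16165944 227.98430252]
 [406.67148574 241.08056775]]
```

View pics/end.png

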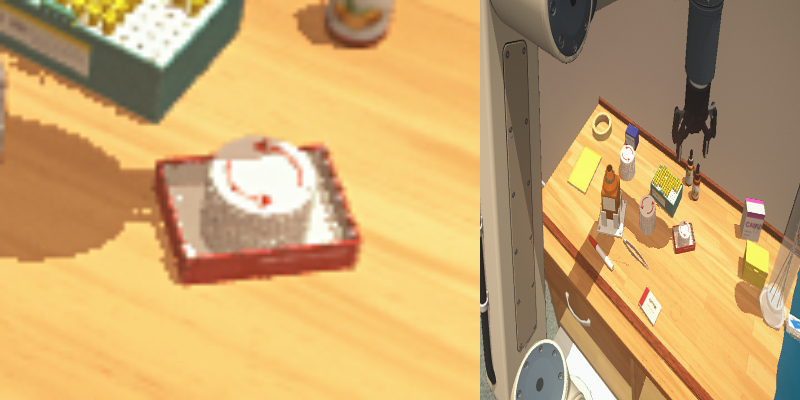

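The cap stands upright inside the tray. Its top sits at about (409,229), and a cap flat on the floor at the tray's centre would show at (409,228). The pen, forceps and booklet lie where they were, and the arm is clear.

```bash
python3 -c "
from cell import *
print(hand_in())"
```

```text
the job is handed in; nothing more can be done
None
```

I opened the bottle and handed the job in after about 20 s: the cap stands upright and released in the red tray, pushing force peaked at about 22 N, and the forceps, pen and booklet look unmoved; no verdict came back.

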